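Load the drinks case, shut it and clamp it

ROBOT

A 6-joint arm with a two-finger parallel gripper is mounted at the origin on the work surface. World frame = base frame: x ahead of the robot, y to its left, z up, the work surface at z = 0. Lengths are in mm, angles in degrees, forces in N, time in s.
With the tool pointing down it reaches from about 275 to 725 mm from the base axis. Payload 15.9 kg.
Tool frame: the origin (TCP) lies between the finger pads; the fingertips stand 17 mm ahead of it and the grasp point (between the pads) lies 2 mm behind it; z points along the fingers, y is the line along which they close (so a half turn about z gives the same grasp; the last joint's range is limited). The gripper opens to 85 mm and grips with 20 to 120 N. Pads are 22 mm wide; open, the fingers measure 114 mm over their backs; the gripper's body (76 mm by 85 mm) begins 54 mm behind the grasp point. The pads swing forward as they close: fully open they stand 13 mm farther back than shut.
Start: joints at [67.552, 12.198, -1.971, 75.831, 0, 90], TCP at [190.919, 462.099, 248.306] pointing down, gripper open.
Joint ranges: [-170.91, 170.91], [-42.67, 98.43], [-65.05, 77.54], [-120.47, 116.71], [-90, 82.35], [-180, 180]. Speed limits (degrees/s): [108.29, 108.29, 136.94, 147.25, 180, 180].

INTERFACE

Orientations are given as [roll, pitch, yaw] about the fixed x, y, z axes, in that order (R = Rz(yaw) Ry(pitch) Rx(roll)).
In Python, from cell import bot gives the robot as it stands.
- The arm moves only by the tool jog_arm, never from a script. Its argument "plan" is a list of rows, each an object of numbers: "tx", "ty", "tz": the shift along the tool's x, y, z in mm; "wx", "wy", "wz": the turn, a rotation vector about the tool's x, y, z in rad; "jaw": the closure in counts, from 0 (fully open) to 255 (shut). In form: [{"tx": .., "ty": .., "tz": .., "wx": .., "wy": .., "wz": .., "jaw": ..}, ...]. A call has 1 to 10 rows; each row is the pose to reach, as a shift and turn from the pose commanded when the call began, along the tool's axes at that moment; what a row does not reach only later rows make up. A row lasts 1/8 s, in which the tool goes at most 62.5 mm and 10.7 degrees, less where a joint would pass 70% of its speed; a pose out of reach is approached as far as the arm can. A call with a gripper value outside its range is refused whole. The fingers move at their own pace and stop on an object; "squeeze" is the grip in N (left out, the last holds). Time passes only in rows, so rows that repeat a pose let the fingers close. It gives the time, the measured TCP pose, the force, the opening and the grip force at its end, in the units of the state.
- bot.state(): the state, without advancing time (a new reading comes with each control period).
- bot.snapshot(name): name is "side" or "top" or "wrist"; returns the picture (420x560x3 uint8, blue, green, red); there is no depth.
- bot.calibration(name): a dict with "vfov" (degrees; the focal length in pixels is half the picture's height over the tangent of half this angle, whatever the lens; pixels are square), "cx", "cy" (the principal point, pixels), "k1" (the pictures are not rectified: a ray, as slopes to the right and down, at radius r is drawn at 1 + k1 r^2 times it, then the intrinsics apply), "R" (3x3) and "t" (3): a world point X has camera coordinates R X + t; the wrist camera has in their place "T_tool_cam" (4x4, takes a point from camera to tool coordinates, whose origin is the TCP and whose axes are the flange's). Camera axes: x right, y down, z forward; pixel columns grow to the right and rows downward; lengths in mm; the calibration is good to about 2 mm. A picture is of the moment at which its call begins: read the wrist's pose just before it. calibration takes no time and is no camera call.
- bot.job_done(): hands the job in; it is judged then, once.
The state is a dict: "time_s": time; "joints": joint angles; "qvel": joint speeds; "joint_torque": joint torques, N m; "position": TCP position; "orientation": TCP orientation; "contact_force": force on the tool from outside, world axes, zero at the start; "torque": the same for the moment, N m; "gripper_width": opening from 0.0 (shut) to 1.0 (fully open); "finger_force": force on a finger pad.
Only numpy, scipy, OpenCV 4.12 (cv2) and the standard library are available. Lean on these libraries where they do the work, as an engineer would, in place of code of your own. Each camera call takes 0.05 s, during which the arm holds its last target. There are 200 camera calls.

TASK

Stand the small can from the counter in the empty cell of the sloping drinks case without dropping it, then slide the case's door fully shut against its frame. With the door shut, swing the clamp's hinged cap fully down over the tube on the door, and only then swing the bolt fully upright into the slot of the cap. Leave the other cans and the jar where they stand.

Things in the scene. Friction and masses are not known exactly. Their poses are not given: they have to be found in the camera images.
- case: Fixed drinks case, 250 (along slope) x 490 (y) mm, wood-look sides. Origin: underside centre, on the table; x away from the robot, y left, z up; yaw varies. Its face slopes 28 deg, looking up and to the robot. Slope axes = these turned -28 deg about y: slope x = up the slope (cos28,0,sin28), slope z = out of the face (-sin28,0,cos28). Face 122 mm above the cell floors along slope z.
- pad: The empty cell (left or right one of two, 85 mm apart in y): origin at its floor's centre, marked by a flat black disc (looks only); slope axes, z square out of the face. Inside 62 (slope x) x 66 (y) mm; its grey walls are 52 mm high down and up the slope, 40 at the sides. The opening ends 75 mm down, 78 up the slope, 42 or more sideways from here. The other cell holds a like can. A can stands in it along this z and may slide to the lower wall.
- can_mid (a point): Centre (half-way up) of the small can to load: aluminium with a paper band, 53 mm diameter, 104 mm tall (top 12 mm tapers), about 0.2 kg, standing on the table; z is its axis. Other things stand at least 35 mm clear of it.
- door (a joint): Sliding door, m: 0 shut against the frame post at the right, grows as it moves left (case +y), to 0.205. Friction about 2.5 N. Stays where it is left.
- door_pull (a point): On the sliding door's pull block (slope axes), mid-width. Block: 70 mm along the slope, 18 wide in y, its top 8 mm above this point along slope z, door face 22 below. The door (aluminium frame, clear panel) shuts along -y. On it a 24 mm tube along y, axis 135 mm up the slope and 2 mm further out than this point, stands out 75 mm past the door's right edge; when shut it lies in the clamp.
- cap (a joint): Hinged cap of the steel clamp at the right of the opening, rad: 0 shut over the tube (then it points down the slope), grows as it swings up and back, to 1.9. Stiff (0.08 Nm), stays where it is left.
- cap_hinge (a point): Hinge axis of the cap (along case y), in the middle of its width; the cap is 36 mm wide in y.
- cap_end (a point): Point on the cap's forked end, mid-width and mid-thickness (plate 7 mm thick, 36 wide in y, slot 12 wide; ends 12 mm beyond this point), 62 mm from the hinge axis. Shut, it lies 60 mm down the slope from the hinge and 16.5 mm further out along slope z. Turns with the cap. From there the shut tube's axis lies 34 mm up the slope.
- bolt (a joint): Swing bolt of the clamp, rad: 0 upright in the slot of the cap (along slope z), grows as it swings down the slope, to 1.5. Stiff (0.04 Nm), stays where it is left.
- bolt_pivot (a point): Pivot axis of the bolt (along case y), on the clamp's down-slope side; the face of the case lies 20 mm below it.
- bolt_nut (a point): On the long square nut at the bolt's end, 68 mm from the pivot; nut 18 mm wide in y, from 20 mm before to 10 mm beyond this point, with 6 mm of stem past it. Bolt upright and cap shut: the cap's outer face lies 34 mm below this point along slope z.
- tall_can: The taller can, 66 mm diameter, 165 mm tall; origin at the middle of its underside. Leave it.
- jar: The squat glass jar, 68 mm diameter, 85 mm tall; origin at the middle of its underside. Leave it.
- case_can: The can already in the other cell, 53 x 104 mm, origin at the middle of its underside. Leave it.
- can: The same small can: origin at the middle of its underside.
Not all that is in view belongs to the job. What is shaped like the can but orange or yellow is not meant.

How it is judged:
By the outcome, as a careful person would: the job done as asked, in the order asked, and still so for the second after the job is handed in, with the robot touching nothing.
It also fails if it takes over 72 s, if anything falls off the work surface, if the arm or the gripper's body presses on something with over 40 N, if the wrist force passes 120 N, or if a joint passes its speed limit or range.

## Working session

There is one attempt and no reset: what is moved stays moved. The work goes in short steps, Python scripts to look and compute and a tool call to move; the robot and the scene stay as the last step left them, time stands still between calls to the robot, and variables do not carry over. Pictures are saved under pics/ and viewed, at most 10 in all, crops included, and the job is handed in when it is done.

Besides the shell and the picture viewer there is one more tool, called after "Request:" by a JSON object that holds its "method" and its "body". jog_arm: Moves the arm, as the interface text tells. Its arguments: {"type":"object","properties":{"plan":{"type":"array"},"squeeze":{"type":"number"}},"required":["plan"]}

```bash
ls; mkdir -p pics
python3 - <<'E'
from cell import bot
import cv2, numpy as np
for n in ("side","top","wrist"):
    im=bot.snapshot(n); cv2.imwrite(f"pics/{n}0.png",im)
    c=bot.calibration(n); print(n,{k:np.round(np.array(v),4).tolist() for k,v in c.items()})
print(bot.state())
E
```

```text
pics
side {'vfov': 42.1034, 'cx': 267.6446, 'cy': 207.2118, 'k1': -0.1406, 'R': [[0.8478, -0.5304, -0.0033], [-0.3496, -0.5542, -0.7554], [0.3988, 0.6416, -0.6552]], 't': [-570.4129, 268.8494, 1223.1583]}
top {'vfov': 54.352, 'cx': 276.9136, 'cy': 207.8874, 'k1': -0.1019, 'R': [[0.028, -0.9993, -0.0239], [-0.9894, -0.0243, -0.1431], [0.1425, 0.0276, -0.9894]], 't': [-152.4601, 588.8862, 893.0438]}
wrist {'vfov': 71.697, 'cx': 277.9008, 'cy': 208.265, 'k1': -0.0337, 'T_tool_cam': [[0.0001, -0.9452, -0.3265, 83.8803], [1.0, -0.0, 0.0003, -0.5478], [-0.0003, -0.3265, 0.9452, -125.6264], [0.0, 0.0, 0.0, 1.0]]}
{'time_s': 0.15, 'joints': array([ 6.75516696e+01,  1.22202120e+01, -1.99735965e+00,  7.58290847e+01,
        2.58488557e-04,  9.00003141e+01]), 'qvel': array([ 0.04517504, -0.02366777,  0.19690155, -0.08888958, -0.07311632,
       -0.12805095]), 'joint_torque': array([-7.19453183e-04, -6.86405039e+01,  4.87247622e+01,  1.29685129e-02,
       -7.10545692e-05,  9.22682432e-06]), 'position': array([190.84172167, 461.91395129, 247.93154109]), 'orientation': array([-1.79953344e+02, -2.58232671e-04,  1.57551355e+02]), 'contact_force': array([ 0.60318112, -0.05916119,  0.44264623]), 'torque': array([-0.04062054,  0.00364961, -0.02547986]), 'finger_force': 0.0, 'gripper_width': 1.0028179760239708}
```

View pics/side0.png

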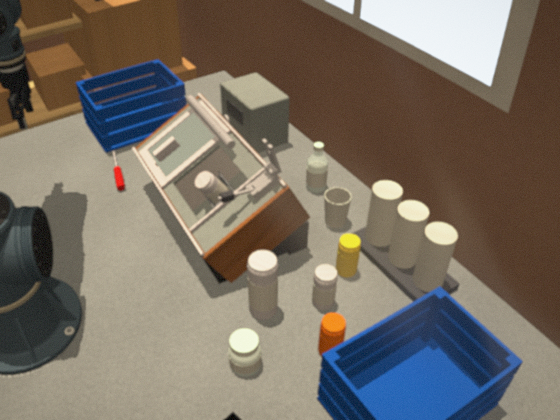

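View pics/top0.png

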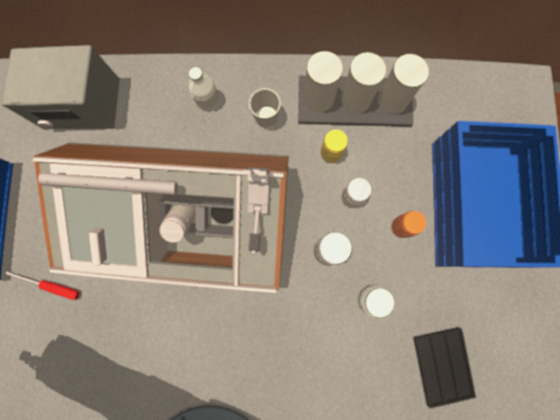

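Top picture: the case at (35–290, 150–290) with the door at left, the empty cell's disc at (222,215) and the filled cell at (175,225); clamp at (258,190). Can candidates: white-topped small one (359,190) top / (325,285) side; taller (335,248)/(263,285); squat jar (378,302)/(244,348); yellow (336,142) and orange (413,222) excluded. The small one, (359,190), fits. I'll enlarge to confirm and measure.

Run:
```python
import cv2
t=cv2.imread("pics/top0.png")[130:330,30:430]; cv2.imwrite("pics/topc.png",cv2.resize(t,None,fx=2,fy=2,interpolation=cv2.INTER_CUBIC))
t=cv2.imread("pics/side0.png")[90:330,125:365]; cv2.imwrite("pics/sidec.png",cv2.resize(t,None,fx=2.5,fy=2.5,interpolation=cv2.INTER_CUBIC))
```

```text
(no output)
```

View pics/topc.png

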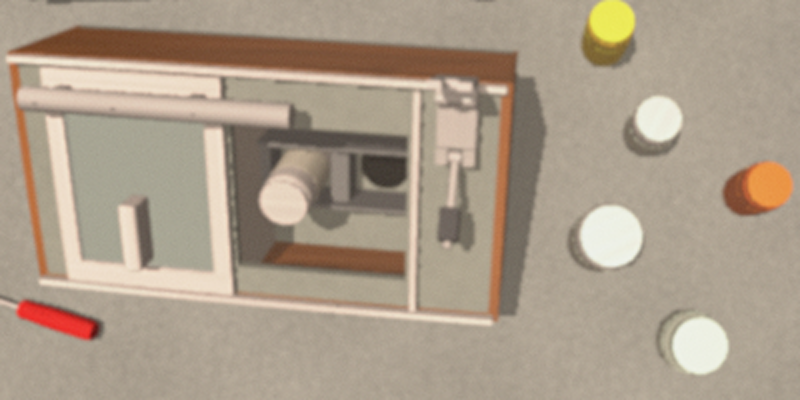

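View pics/sidec.png

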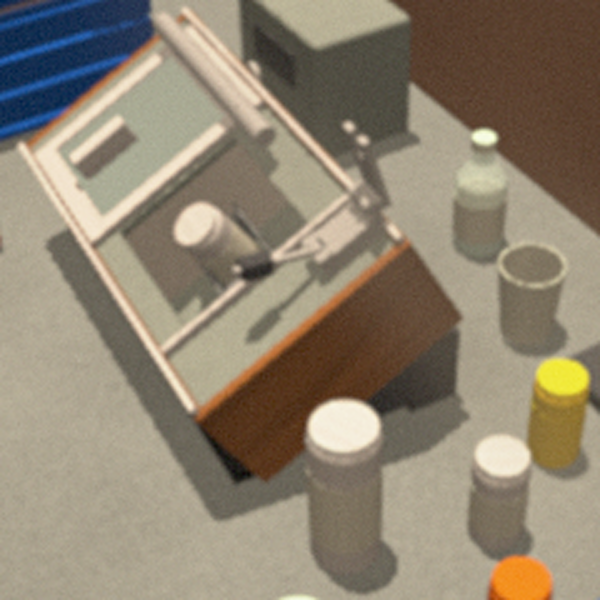

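Crops: small can's top centre at topc (658,119), sidec (501,458); it is the shortest-narrow white-topped one, distinct from the tall can (611,237) and jar (699,345). Nut at topc (450,225)/sidec (255,267), bolt lies down; cap stands open at sidec (365,165).

```bash
cat > h.py <<'E'
import numpy as np, cv2
from scipy.optimize import least_squares
from scipy.spatial.transform import Rotation as Ro
CAL=None
def cal(bot,n,st=None):
    c=dict(bot.calibration(n))
    if 'T_tool_cam' in c:
        st=st or bot.state()
        T=np.eye(4);T[:3,:3]=Ro.from_euler('xyz',st['orientation'],degrees=True).as_matrix();T[:3,3]=st['position']
        W=np.linalg.inv(T@np.array(c['T_tool_cam'])); c['R'],c['t']=W[:3,:3],W[:3,3]
    c['R']=np.array(c['R']);c['t']=np.array(c['t']);c['f']=210/np.tan(np.radians(c['vfov']/2))
    return c
def proj(c,X):
    p=np.atleast_2d(X)@c['R'].T+c['t']; s=p[:,:2]/p[:,2:]; r2=(s**2).sum(1,keepdims=True)
    return s*(1+c['k1']*r2)*c['f']+[c['cx'],c['cy']]
def ray(c,uv):
    d=(np.array(uv,float)-[c['cx'],c['cy']])/c['f']; s=d.copy()
    for _ in range(20): s=d/(1+c['k1']*(s@s))
    v=c['R'].T@np.append(s,1); return -c['R'].T@c['t'], v/np.linalg.norm(v)
def onz(c,uv,z):
    o,v=ray(c,uv); return o+v*(z-o[2])/v[2]
def tri(cs,uvs,x0=(450,0,100)):
    f=lambda X: np.concatenate([(proj(c,X)[0]-u) for c,u in zip(cs,uvs)])
    r=least_squares(f,x0); return r.x, np.abs(r.fun).max()
def slopeR(yaw): return Ro.from_euler('ZY',[yaw,-28],degrees=True).as_matrix()
E
python3 - <<'E'
from cell import bot
from h import *
ct,cs=cal(bot,'top'),cal(bot,'side')
T=lambda p:np.array(p)/2+[30,130]; S=lambda p:np.array(p)/2.5+[125,90]
pts=dict(LL=((42,281),(22,146)),LR=((494,321),(193,411)),UR=((507,90),(407,240)),UL=((10,60),(184,12)),
pull=((129,233),(98,137)),tubeR=((290,116),(262,130)),tubeL=((22,97),(158,20)),nut=((450,225),(255,267)),
piv=((455,155),(325,240)),ccan=((284,203),(200,221)),can=((658,119),(501,455)),tall=((611,237),(343,425)),yel=((612,20),(560,378)))
for k,(a,b) in pts.items():
    X,e=tri([ct,cs],[T(a),S(b)]); print(k,X.round(1),round(e,2))
for k,p,z in(('can',(658,119),104),('tall',(611,237),165),('jar',(699,345),85)): print(k,onz(ct,T(p),z).round(1))
E
```

```text
LL [434.8 335.7 129. ] 0.57
LR [ 412.  -144.3  132.3] 0.12
UR [ 626.6 -153.7  240.2] 1.56
UL [646.4 326.9 238.9] 0.29
pull [485.8 211.1 193.5] 0.37
tubeR [591.4  38.4 262.3] 0.4
tubeL [605.8 300.3 253.8] 0.76
nut [ 501.8 -104.8  230.9] 0.16
piv [ 567.1 -108.5  235.2] 1.96
ccan [524.9  67.  159.7] 1.49
can [ 627.7 -313.1  105. ] 0.18
tall [ 498.3 -256.8  166.2] 0.39
yel [ 735.8 -263.2  102.9] 0.41
can [ 627.6 -313.1  104. ]
tall [ 497.7 -256.7  165. ]
jar [ 389.5 -360.8   85. ]
```

```bash
cat >> h.py <<'E'
YAW=-2.55
TD=lambda yaw=YAW: np.column_stack([Ro.from_euler('z',yaw,degrees=True).apply([0,1,0]),Ro.from_euler('z',yaw,degrees=True).apply([1,0,0]),[0,0,-1]])
def TS(yaw=YAW): S=slopeR(yaw); return np.column_stack([S[:,1],S[:,0],-S[:,2]])
def rel(st,P,R):
    R0=Ro.from_euler('xyz',st['orientation'],degrees=True)
    print('t',R0.inv().apply(np.array(P)-st['position']).round(1),'w',(R0.inv()*Ro.from_matrix(R)).as_rotvec().round(4))
E
python3 - <<'E'
from cell import bot
from h import *
S=slopeR(YAW); print(S.round(3))
LR=np.array([412,-144.3,132.3])
for k,X in dict(LL=(434.8,335.7,129),UR=(626.6,-153.7,240.2),UL=(646.4,326.9,238.9),pull=(485.8,211.1,193.5),tubeR=(591.4,38.4,262.3),tubeL=(605.8,300.3,253.8),nut=(501.8,-104.8,230.9),piv=(567,-108.5,235.2)).items():
    print(k,((np.array(X)-LR)@S).round(1))
rel(bot.state(),np.array([528,40,185])+200*S[:,2],TS())
E
```

```text
[[ 0.882  0.044 -0.469]
 [-0.039  0.999  0.021]
 [ 0.469  0.     0.883]]
LL [-3.000e-01  4.805e+02 -3.600e+00]
UR [ 2.403e+02  2.000e-01 -5.600e+00]
UL [238.3 481.2  -6. ]
pull [ 79.9 358.3  26.8]
tubeR [212.1 190.5  34.5]
tubeL [210.5 452.8  25.7]
nut [123.9  43.5  45.8]
piv [183.6  42.7  18.9]
t [-384.4 -293.2 -113.4] w [-0.4264 -0.2982  1.1979]
```

Request:
{"method": "jog_arm", "body": {"plan": [{"tx":-384,"ty":-293,"tz":-113,"wx":-0.426,"wy":-0.298,"wz":1.198,"jaw":0},{"tx":-384,"ty":-293,"tz":-113,"wx":-0.426,"wy":-0.298,"wz":1.198,"jaw":0},{"tx":-384,"ty":-293,"tz":-113,"wx":-0.426,"wy":-0.298,"wz":1.198,"jaw":0},{"tx":-384,"ty":-293,"tz":-113,"wx":-0.426,"wy":-0.298,"wz":1.198,"jaw":0},{"tx":-384,"ty":-293,"tz":-113,"wx":-0.426,"wy":-0.298,"wz":1.198,"jaw":0},{"tx":-384,"ty":-293,"tz":-113,"wx":-0.426,"wy":-0.298,"wz":1.198,"jaw":0},{"tx":-384,"ty":-293,"tz":-113,"wx":-0.426,"wy":-0.298,"wz":1.198,"jaw":0},{"tx":-384,"ty":-293,"tz":-113,"wx":-0.426,"wy":-0.298,"wz":1.198,"jaw":0},{"tx":-384,"ty":-293,"tz":-113,"wx":-0.426,"wy":-0.298,"wz":1.198,"jaw":0},{"tx":-384,"ty":-293,"tz":-113,"wx":-0.426,"wy":-0.298,"wz":1.198,"jaw":0}]}}

```text
time_s: 1.4
position: [433.7, 44.4, 361.0]
orientation: [152.1, -0.0, 87.4]
contact_force: [-0.8, 0.4, -0.1]
gripper_width: 1.003
finger_force: 0.0
```

Run:
```python
from cell import bot
from h import *
import pickle
st=bot.state(); im=bot.snapshot('wrist'); pickle.dump(cal(bot,'wrist',st),open('w1.pkl','wb'))
cv2.imwrite('pics/w1.png',cv2.resize(im,None,fx=1.42,fy=1.42,interpolation=cv2.INTER_CUBIC))
```

```text
(no output)
```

View pics/w1.png

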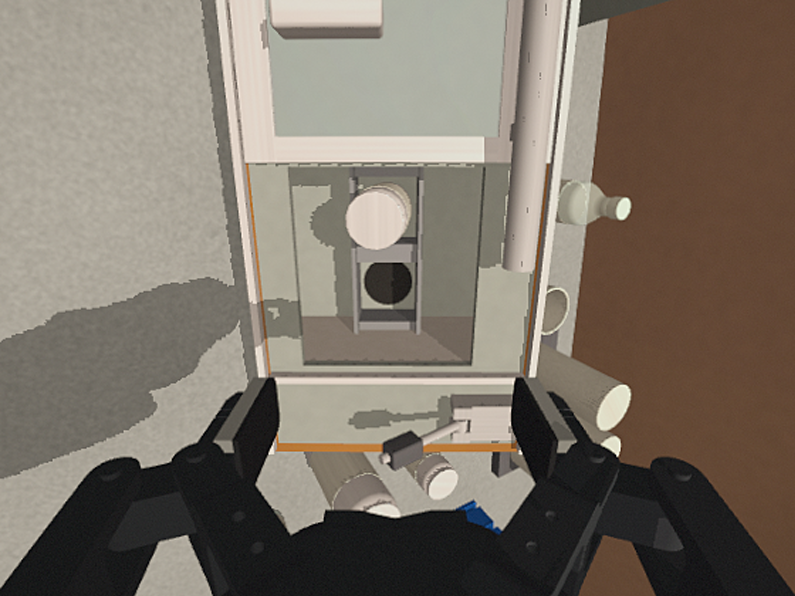

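Wrist view (scale 1.42): disc centre (388,281), case can's top (378,217), tube's right end (518,270), nut (403,449), opening's right edge at row 365, pull block (327,15).

Run:
```python
from cell import bot
from h import *
import pickle
cw=pickle.load(open('w1.pkl','rb'));ct,cs=cal(bot,'top'),cal(bot,'side')
T=lambda p:np.array(p)/2+[30,130]; S=lambda p:np.array(p)/2.5+[125,90]; W=lambda p:np.array(p)/1.42
M=slopeR(YAW);LR=np.array([412,-144.3,132.3]); sl=lambda X:((X-LR)@M).round(1)
for k,a,b,w in (('ccan',(284,203),(200,221),(378,217)),('tubeR',(290,116),(262,130),(518,270)),('nut',(450,225),(255,267),(403,449)),('LR',(494,321),(193,411),(278,452))):
    X,e=tri([ct,cs,cw],[T(a),S(b),W(w)]); print(k,X.round(1),sl(X),round(e,1))
X,e=tri([ct,cw],[T((405,272)),W((303,363))]);print('openLR',X.round(1),sl(X),e)
X,e=tri([ct,cw],[T((239,263)),W((289,165))]);print('openedge',X.round(1),sl(X),e)
o,v=ray(cw,W((388,281)))
for h in (0,-5,-10):
    n=M[:,2]; P=o+v*((LR+n*(h-122)-o)@n)/(v@n); print(h,'disc',P.round(1),sl(P))
for nm,w in (('cell wall lo right',(355,332)),('cell wall hi right',(421,332))):
    o,v=ray(cw,W(w));P=o+v*((LR+n*(-5-122+52)-o)@n)/(v@n);print(nm,sl(P))
```

```text
ccan [527.9  72.  154.4] [104.2 221.3 -30.3] 2.4
tubeR [591.7  40.3 257.7] [210.1 192.4  30.3] 1.1
nut [ 503.3 -103.9  230.3] [125.   44.5  44.5] 1.0
LR [ 416.3 -143.3  131.4] [ 3.3  1.2 -2.8] 2.3
openLR [455.5 -54.2 134.6] [ 35.9  92.  -16.5] 1.4286921426126469
openedge [462.8 118.7 137. ] [ 36.7 265.  -14.2] 0.5791753575896337
0 disc [573.9 -13.6  77. ] [ 111.7  137.7 -122. ]
-5 disc [576.1 -15.3  72.6] [ 111.6  136.2 -127. ]
-10 disc [578.3 -16.9  68.1] [ 111.6  134.7 -132. ]
cell wall lo right [ 77.6  96.3 -75. ]
cell wall hi right [146.7  96.2 -75. ]
```

Run:
```python
from cell import bot
from h import *
st=bot.state()
for P in ((480,-200,330),(628,-313,200),(628,-313,78)): rel(st,P,TD())
```

```text
t [-242.9   36.3   53.9] w [ 4.876e-01 -8.000e-04 -1.000e-04]
t [-349.3  110.4  240.3] w [ 4.876e-01 -8.000e-04 -1.000e-04]
t [-349.4   53.3  348.1] w [ 4.876e-01 -8.000e-04 -1.000e-04]
```

Request:
{"method": "jog_arm", "body": {"plan": [{"tx":-243,"ty":36,"tz":54,"wx":0.488,"wy":0,"wz":0,"jaw":0},{"tx":-243,"ty":36,"tz":54,"wx":0.488,"wy":0,"wz":0,"jaw":0},{"tx":-243,"ty":36,"tz":54,"wx":0.488,"wy":0,"wz":0,"jaw":0},{"tx":-243,"ty":36,"tz":54,"wx":0.488,"wy":0,"wz":0,"jaw":0},{"tx":-349.4,"ty":110.4,"tz":240,"wx":0.488,"wy":0,"wz":0,"jaw":0},{"tx":-349.4,"ty":110.4,"tz":240,"wx":0.488,"wy":0,"wz":0,"jaw":0},{"tx":-349.4,"ty":110.4,"tz":240,"wx":0.488,"wy":0,"wz":0,"jaw":0},{"tx":-349.4,"ty":110.4,"tz":240,"wx":0.488,"wy":0,"wz":0,"jaw":0},{"tx":-349.4,"ty":110.4,"tz":240,"wx":0.488,"wy":0,"wz":0,"jaw":0},{"tx":-349.4,"ty":110.4,"tz":240,"wx":0.488,"wy":0,"wz":0,"jaw":0}]}}

```text
time_s: 2.7
position: [628.9, -311.6, 200.7]
orientation: [-180.0, -0.1, 87.6]
contact_force: [0.8, -0.4, 0.3]
gripper_width: 0.994
finger_force: 0.0
```

Request:
{"method": "jog_arm", "body": {"plan": [{"tx":-1.4,"ty":-1,"tz":60,"jaw":0},{"tx":-1.4,"ty":-1,"tz":100,"jaw":0},{"tx":-1.4,"ty":-1,"tz":122.5,"jaw":0},{"tx":-1.4,"ty":-1,"tz":122.5,"jaw":30},{"tx":-1.4,"ty":-1,"tz":122.5,"jaw":255},{"tx":-1.4,"ty":-1,"tz":122.5,"jaw":255},{"tx":-1.4,"ty":-1,"tz":122.5,"jaw":255},{"tx":-1.4,"ty":-1,"tz":122.5,"jaw":255},{"tx":-1.4,"ty":-1,"tz":122.5,"jaw":255},{"tx":-1.4,"ty":-1,"tz":122.5,"jaw":255}], "squeeze": 40}}

```text
invalid input
```

Request:
{"method": "jog_arm", "body": {"plan": [{"tx":-1.4,"ty":-1,"tz":60,"wx":0,"wy":0,"wz":0,"jaw":0},{"tx":-1.4,"ty":-1,"tz":100,"wx":0,"wy":0,"wz":0,"jaw":0},{"tx":-1.4,"ty":-1,"tz":122.5,"wx":0,"wy":0,"wz":0,"jaw":0},{"tx":-1.4,"ty":-1,"tz":122.5,"wx":0,"wy":0,"wz":0,"jaw":30},{"tx":-1.4,"ty":-1,"tz":122.5,"wx":0,"wy":0,"wz":0,"jaw":255},{"tx":-1.4,"ty":-1,"tz":122.5,"wx":0,"wy":0,"wz":0,"jaw":255},{"tx":-1.4,"ty":-1,"tz":122.5,"wx":0,"wy":0,"wz":0,"jaw":255},{"tx":-1.4,"ty":-1,"tz":122.5,"wx":0,"wy":0,"wz":0,"jaw":255},{"tx":-1.4,"ty":-1,"tz":122.5,"wx":0,"wy":0,"wz":0,"jaw":255},{"tx":-1.4,"ty":-1,"tz":122.5,"wx":0,"wy":0,"wz":0,"jaw":255}], "squeeze": 40}}

```text
time_s: 3.95
position: [628.6, -315.2, 81.5]
orientation: [179.8, 0.0, 87.5]
contact_force: [-1.2, 2.6, 11.1]
gripper_width: 0.609
finger_force: 40.4
```

```bash
cat >> h.py <<'E'
M=slopeR(YAW);LR=np.array([412,-144.3,132.3])
W=lambda *s: LR+M@np.array(s,float)
PAD=np.array([111.5,134.8,-134.5])
E
python3 - <<'E'
from cell import bot
from h import *
st=bot.state()
p=PAD+[-1,0,0]
A=W(*p)+M[:,2]*(122+35+81.5); print(W(*PAD),A)
for P,R in (((628,-313,260),TD()),((490,-220,400),TD()),((450,-60,400),TS()),(A,TS())): rel(st,P,R)
E
```

```text
[579.42998335 -16.82293082  65.88962801] [466.6898167  -11.80201315 276.00315735]
t [ 2.000e+00  1.000e-01 -1.785e+02] w [0.0043 0.0008 0.0002]
t [  88.7 -141.3 -319.2] w [0.0043 0.0008 0.0002]
t [ 246.7 -188.3 -319.5] w [-4.844e-01  7.000e-04  4.000e-04]
t [ 295.7 -174.3 -195.5] w [-4.844e-01  7.000e-04  4.000e-04]
```

Request:
{"method": "jog_arm", "body": {"plan": [{"tx":1,"ty":0,"tz":-50,"wx":0,"wy":0,"wz":0,"jaw":255},{"tx":2,"ty":0,"tz":-110,"wx":0,"wy":0,"wz":0,"jaw":255},{"tx":2,"ty":0,"tz":-160,"wx":0,"wy":0,"wz":0,"jaw":255},{"tx":30,"ty":-47,"tz":-200,"wx":0,"wy":0,"wz":0,"jaw":255},{"tx":50,"ty":-80,"tz":-240,"wx":0,"wy":0,"wz":0,"jaw":255},{"tx":65,"ty":-110,"tz":-280,"wx":-0.05,"wy":0,"wz":0,"jaw":255},{"tx":88,"ty":-141,"tz":-319,"wx":-0.1,"wy":0,"wz":0,"jaw":255},{"tx":140,"ty":-160,"tz":-319,"wx":-0.25,"wy":0,"wz":0,"jaw":255},{"tx":195,"ty":-175,"tz":-319,"wx":-0.4,"wy":0,"wz":0,"jaw":255},{"tx":246,"ty":-188,"tz":-319,"wx":-0.484,"wy":0,"wz":0,"jaw":255}]}}

```text
time_s: 5.2
position: [456.4, -85.9, 400.5]
orientation: [152.9, 0.1, 87.3]
contact_force: [1.1, 0.8, -0.7]
gripper_width: 0.605
finger_force: 43.0
```

Run:
```python
from cell import bot
from h import *
st=bot.state(); print(st['position'],st['orientation'],st['contact_force'],st['gripper_width'],st['finger_force'])
rel(st,W(*(PAD+[-1,0,0]))+M[:,2]*(122+35+81.5),TS())
```

```text
[456.40694126 -85.93094788 400.48046501] [1.52900180e+02 9.44099302e-02 8.73489023e+01] [ 1.07842896  0.83152608 -0.66933682] 0.6052726275362578 43.02308263722807
t [ 74.7 -50.6 113.8] w [-0.0157  0.0023 -0.0008]
```

Request:
{"method": "jog_arm", "body": {"plan": [{"tx":40,"ty":-25,"tz":40,"wx":-0.015,"wy":0,"wz":0,"jaw":255},{"tx":74.7,"ty":-50.6,"tz":80,"wx":-0.015,"wy":0,"wz":0,"jaw":255},{"tx":74.7,"ty":-50.6,"tz":113.8,"wx":-0.015,"wy":0,"wz":0,"jaw":255},{"tx":74.7,"ty":-50.6,"tz":113.8,"wx":-0.015,"wy":0,"wz":0,"jaw":255},{"tx":74.7,"ty":-50.6,"tz":113.8,"wx":-0.015,"wy":0,"wz":0,"jaw":255}]}}

```text
time_s: 5.82
position: [466.6, -13.0, 276.1]
orientation: [152.4, 0.1, 87.4]
contact_force: [-0.3, 0.7, -1.2]
gripper_width: 0.604
finger_force: 43.0
```

Run:
```python
from cell import bot
from h import *
import pickle
st=bot.state(); im=bot.snapshot('wrist'); c=cal(bot,'wrist',st)
print(st['position'],st['orientation'])
rel(st,W(*(PAD+[-1,0,0]))+M[:,2]*(81.5),TS())
# expected pad/wall outline, can bottom/top
n=M[:,2]
Rt=Ro.from_euler('xyz',st['orientation'],degrees=True).as_matrix()
a=np.linspace(0,6.28,60)
for d,r in((81.5,26.5),(-10.5,26.5)):
    P=st['position']+Rt@np.array([0,0,d]); 
    for q in proj(c,P+r*(np.cos(a)[:,None]*Rt[:,0]+np.sin(a)[:,None]*Rt[:,1])): cv2.circle(im,tuple(int(v) for v in q.round()),0,(0,0,255),-1)
pw=[W(*(PAD+[sx*31,sy*33,52])) for sx,sy in((-1,-1),(1,-1),(1,1),(-1,1))]
for q in proj(c,np.array(pw)): cv2.circle(im,tuple(int(v) for v in q.round()),1,(0,255,0),-1)
q=proj(c,W(*PAD))[0]; cv2.circle(im,tuple(int(v) for v in q.round()),1,(255,255,0),-1)
im=im[0:340,110:510]
cv2.imwrite('pics/w2.png',cv2.resize(im,None,fx=1.7,fy=1.7,interpolation=cv2.INTER_CUBIC))
```

```text
[466.57825036 -13.00154425 276.12770856] [1.52351551e+02 9.90490454e-02 8.73850360e+01]
t [  1.5   1.  157.1] w [-0.0061  0.0021 -0.0002]
```

View pics/w2.png

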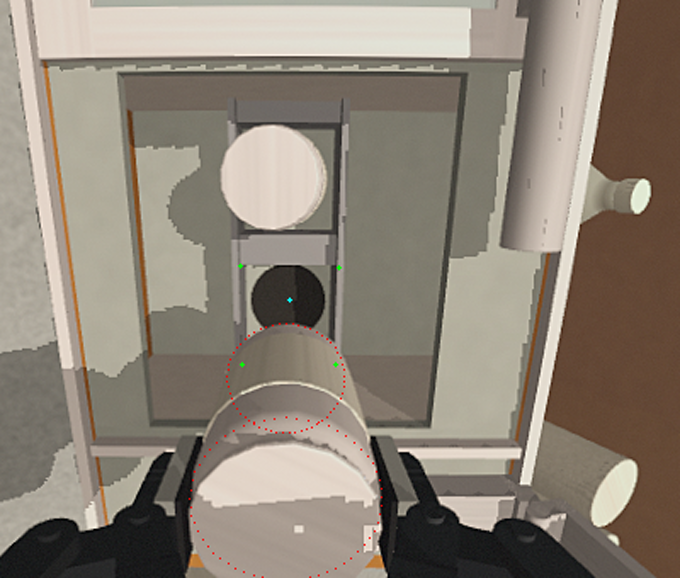

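Projected pad and cell corners coincide with the disc (288,300) and walls, and the predicted can outline matches; inserting.

Request:
{"method": "jog_arm", "body": {"plan": [{"tx":1.5,"ty":1,"tz":30,"wx":-0.006,"wy":0.002,"wz":0,"jaw":255},{"tx":1.5,"ty":1,"tz":60,"wx":-0.006,"wy":0.002,"wz":0,"jaw":255},{"tx":1.5,"ty":1,"tz":85,"wx":-0.006,"wy":0.002,"wz":0,"jaw":255},{"tx":1.5,"ty":1,"tz":105,"wx":-0.006,"wy":0.002,"wz":0,"jaw":255},{"tx":1.5,"ty":1,"tz":120,"wx":-0.006,"wy":0.002,"wz":0,"jaw":255},{"tx":1.5,"ty":1,"tz":132,"wx":-0.006,"wy":0.002,"wz":0,"jaw":255},{"tx":1.5,"ty":1,"tz":142,"wx":-0.006,"wy":0.002,"wz":0,"jaw":255},{"tx":1.5,"ty":1,"tz":149,"wx":-0.006,"wy":0.002,"wz":0,"jaw":255},{"tx":1.5,"ty":1,"tz":152,"wx":-0.006,"wy":0.002,"wz":0,"jaw":255},{"tx":1.5,"ty":1,"tz":152,"wx":-0.006,"wy":0.002,"wz":0,"jaw":255}]}}

```text
time_s: 7.12
position: [537.4, -14.7, 139.8]
orientation: [152.1, 0.0, 87.5]
contact_force: [-0.1, -0.8, -2.0]
gripper_width: 0.606
finger_force: 43.1
```

No contact yet; a few mm more in small steps.

Request:
{"method": "jog_arm", "body": {"plan": [{"tx":0,"ty":0,"tz":2,"wx":0,"wy":0,"wz":0,"jaw":255},{"tx":0,"ty":0,"tz":4,"wx":0,"wy":0,"wz":0,"jaw":255},{"tx":0,"ty":0,"tz":5,"wx":0,"wy":0,"wz":0,"jaw":255},{"tx":0,"ty":0,"tz":5,"wx":0,"wy":0,"wz":0,"jaw":255}]}}

```text
time_s: 7.62
position: [540.5, -14.7, 137.9]
orientation: [151.9, -0.0, 87.5]
contact_force: [-31.9, 2.5, 40.5]
gripper_width: 0.602
finger_force: 49.6
```

Request:
{"method": "jog_arm", "body": {"plan": [{"tx":0,"ty":0,"tz":-3,"wx":0,"wy":0,"wz":0,"jaw":255},{"tx":0,"ty":0,"tz":-3,"wx":0,"wy":0,"wz":0,"jaw":90},{"tx":0,"ty":0,"tz":-3,"wx":0,"wy":0,"wz":0,"jaw":70},{"tx":0,"ty":0,"tz":-3,"wx":0,"wy":0,"wz":0,"jaw":50},{"tx":0,"ty":0,"tz":-3,"wx":0,"wy":0,"wz":0,"jaw":40},{"tx":0,"ty":0,"tz":-3,"wx":0,"wy":0,"wz":0,"jaw":40}]}}

```text
time_s: 8.38
position: [538.3, -14.8, 137.9]
orientation: [152.1, 0.0, 87.5]
contact_force: [1.2, 0.5, -0.6]
gripper_width: 0.842
finger_force: 0.0
```

Run:
```python
from cell import bot
from h import *
st=bot.state()
print(((st['position']-LR)@M).round(1))
for s in ((110,136,110),(82,393,120)): rel(st,W(*s),TS())
```

```text
[109.  135.  -51.6]
t [   1.     0.6 -161.6] w [-0.0024 -0.0001  0.0003]
t [ 258.   -27.3 -171.5] w [-0.0024 -0.0001  0.0003]
```

Request:
{"method": "jog_arm", "body": {"plan": [{"tx":0,"ty":0,"tz":-15,"wx":0,"wy":0,"wz":0,"jaw":40},{"tx":0,"ty":0,"tz":-40,"wx":0,"wy":0,"wz":0,"jaw":40},{"tx":0,"ty":0,"tz":-90,"wx":0,"wy":0,"wz":0,"jaw":40},{"tx":0,"ty":0,"tz":-150,"wx":0,"wy":0,"wz":0,"jaw":40},{"tx":50,"ty":-5,"tz":-165,"wx":0,"wy":0,"wz":0,"jaw":255},{"tx":110,"ty":-12,"tz":-171,"wx":0,"wy":0,"wz":0,"jaw":255},{"tx":170,"ty":-20,"tz":-171,"wx":0,"wy":0,"wz":0,"jaw":255},{"tx":225,"ty":-27,"tz":-171,"wx":0,"wy":0,"wz":0,"jaw":255},{"tx":258,"ty":-27,"tz":-171,"wx":0,"wy":0,"wz":0,"jaw":255},{"tx":258,"ty":-27,"tz":-171,"wx":0,"wy":0,"wz":0,"jaw":255}]}}

```text
time_s: 9.62
position: [445.7, 249.8, 276.0]
orientation: [152.2, 0.0, 87.7]
contact_force: [-0.2, 0.4, -0.7]
gripper_width: -0.004
finger_force: 0.0
```

Run:
```python
from cell import bot
from h import *
import pickle
st=bot.state(); im=bot.snapshot('wrist'); c=cal(bot,'wrist',st)
print(((st['position']-LR)@M).round(1))
pickle.dump((c,st),open('w3.pkl','wb'))
s=bot.snapshot('side')[95:265,160:330]
im=cv2.resize(im[:,60:500],None,fx=1,fy=1)
s=cv2.resize(s,(420,420),interpolation=cv2.INTER_CUBIC)
cv2.imwrite('pics/w3.png',np.hstack([im,s])[:, :800] if 0 else cv2.resize(np.hstack([im,s]),(800,390),interpolation=cv2.INTER_AREA))
```

```text
[ 81.7 395.2 119.3]
```

View pics/w3.png

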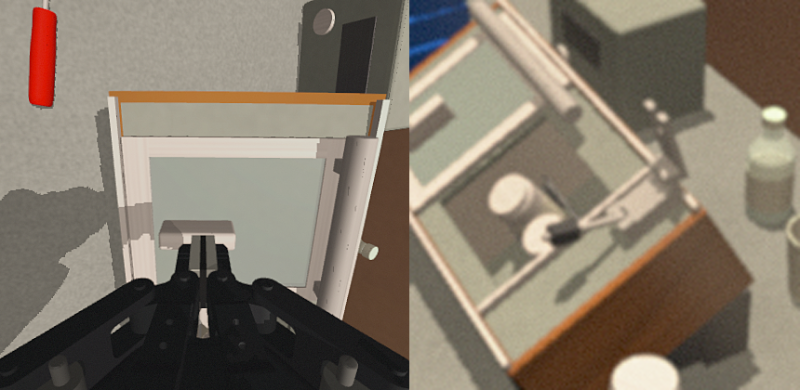

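Run:
```python
from h import *
import pickle
c,st=pickle.load(open('w3.pkl','rb')); k=860/800; n=M[:,2]
for nm,p in(('blk L-low',(162,221)),('blk L-up',(234,222)),('blk side bottom?',(234,248)),('door left edge',(230,137))):
    o,v=ray(c,(p[0]*k+60,p[1]*k))
    for h in (0,27): P=o+v*((LR+n*h-o)@n)/(v@n); print(nm,h,((P-LR)@M).round(1))
for s in ((82,395,22),(82,300,22)): rel(st,W(*s),TS())
```

```text
blk L-low 0 [ 41.2 365.6  -0. ]
blk L-low 27 [ 45.6 378.1  27. ]
blk L-up 0 [112.8 364.9   0. ]
blk L-up 27 [109.4 377.4  27. ]
blk side bottom? 0 [114.  335.4  -0. ]
blk side bottom? 27 [110.5 351.2  27. ]
door left edge 0 [105.8 448.3  -0. ]
door left edge 27 [103.1 451.6  27. ]
t [-0.4  0.6 97.3] w [-0.0031 -0.0012  0.0034]
t [-95.4   0.3  97.2] w [-0.0031 -0.0012  0.0034]
```

Request:
{"method": "jog_arm", "body": {"plan": [{"tx":0,"ty":0.5,"tz":50,"wx":-0.003,"wy":0,"wz":0.003,"jaw":255},{"tx":0,"ty":0.5,"tz":85,"wx":-0.003,"wy":0,"wz":0.003,"jaw":255},{"tx":0,"ty":0.5,"tz":98,"wx":-0.003,"wy":0,"wz":0.003,"jaw":255},{"tx":-6,"ty":0.5,"tz":98,"wx":-0.003,"wy":0,"wz":0.003,"jaw":255},{"tx":-14,"ty":0.5,"tz":98,"wx":-0.003,"wy":0,"wz":0.003,"jaw":255},{"tx":-22,"ty":0.5,"tz":98,"wx":-0.003,"wy":0,"wz":0.003,"jaw":255},{"tx":-32,"ty":0.5,"tz":98,"wx":-0.003,"wy":0,"wz":0.003,"jaw":255},{"tx":-46,"ty":0.5,"tz":98,"wx":-0.003,"wy":0,"wz":0.003,"jaw":255},{"tx":-62,"ty":0.5,"tz":98,"wx":-0.003,"wy":0,"wz":0.003,"jaw":255},{"tx":-78,"ty":0.5,"tz":98,"wx":-0.003,"wy":0,"wz":0.003,"jaw":255}]}}

```text
time_s: 10.98
position: [488.7, 166.4, 190.2]
orientation: [151.9, -0.1, 87.3]
contact_force: [1.4, 2.6, 1.3]
gripper_width: 0.003
finger_force: 1.4
```

Request:
{"method": "jog_arm", "body": {"plan": [{"tx":-16,"ty":0,"tz":0,"wx":0,"wy":0,"wz":0,"jaw":255},{"tx":-32,"ty":0,"tz":0,"wx":0,"wy":0,"wz":0,"jaw":255},{"tx":-48,"ty":0,"tz":0,"wx":0,"wy":0,"wz":0,"jaw":255},{"tx":-62,"ty":0,"tz":0,"wx":0,"wy":0,"wz":0,"jaw":255},{"tx":-74,"ty":0,"tz":0,"wx":0,"wy":0,"wz":0,"jaw":255},{"tx":-84,"ty":0,"tz":0,"wx":0,"wy":0,"wz":0,"jaw":255},{"tx":-92,"ty":0,"tz":0,"wx":0,"wy":0,"wz":0,"jaw":255},{"tx":-97,"ty":0,"tz":0,"wx":0,"wy":0,"wz":0,"jaw":255},{"tx":-101,"ty":0,"tz":0,"wx":0,"wy":0,"wz":0,"jaw":255},{"tx":-104,"ty":0,"tz":0,"wx":0,"wy":0,"wz":0,"jaw":255}]}}

```text
time_s: 12.22
position: [483.8, 63.6, 189.9]
orientation: [152.0, -0.1, 87.3]
contact_force: [-1.8, 2.7, 0.7]
gripper_width: 0.002
finger_force: 1.3
```

Request:
{"method": "jog_arm", "body": {"plan": [{"tx":-3,"ty":0,"tz":0,"wx":0,"wy":0,"wz":0,"jaw":255},{"tx":-6,"ty":0,"tz":0,"wx":0,"wy":0,"wz":0,"jaw":255},{"tx":-8,"ty":0,"tz":0,"wx":0,"wy":0,"wz":0,"jaw":255},{"tx":-10,"ty":0,"tz":0,"wx":0,"wy":0,"wz":0,"jaw":255},{"tx":-11,"ty":0,"tz":0,"wx":0,"wy":0,"wz":0,"jaw":255},{"tx":-12,"ty":0,"tz":0,"wx":0,"wy":0,"wz":0,"jaw":255}]}}

```text
time_s: 12.98
position: [483.3, 51.7, 189.9]
orientation: [152.0, -0.1, 87.3]
contact_force: [-1.7, 3.4, -0.4]
gripper_width: -0.0
finger_force: 1.3
```

Request:
{"method": "jog_arm", "body": {"plan": [{"tx":-1.5,"ty":0,"tz":0,"wx":0,"wy":0,"wz":0,"jaw":255},{"tx":-3,"ty":0,"tz":0,"wx":0,"wy":0,"wz":0,"jaw":255},{"tx":-4.5,"ty":0,"tz":0,"wx":0,"wy":0,"wz":0,"jaw":255},{"tx":-6,"ty":0,"tz":0,"wx":0,"wy":0,"wz":0,"jaw":255}]}}

```text
time_s: 13.48
position: [483.2, 50.3, 190.1]
orientation: [152.0, -0.6, 87.8]
contact_force: [0.6, 50.3, -7.0]
gripper_width: -0.002
finger_force: 25.6
```

Request:
{"method": "jog_arm", "body": {"plan": [{"tx":8,"ty":0,"tz":0,"wx":0,"wy":0,"wz":0,"jaw":255},{"tx":20,"ty":0,"tz":0,"wx":0,"wy":0,"wz":0,"jaw":255},{"tx":20,"ty":0,"tz":-50,"wx":0,"wy":0,"wz":0,"jaw":255},{"tx":20,"ty":0,"tz":-110,"wx":0,"wy":0,"wz":0,"jaw":255}]}}

```text
time_s: 13.98
position: [431.3, 68.0, 287.5]
orientation: [152.1, -0.0, 87.3]
contact_force: [1.8, 0.6, -0.0]
gripper_width: 0.003
finger_force: 0.0
```

Run:
```python
from cell import bot
from h import *
st=bot.state(); print(((st['position']-LR)@M).round(1),st['contact_force'].round(1))
rel(st,W(170,-50,190),TS())
cs=cal(bot,'side');m=M[:,1]
S=lambda p:np.array(p)/2.5+[125,90]
for p,y in(((348,127),44+12),((365,140),44-12),((357,133),44),((372,195),44),((360,200),62),((325,240),44),((255,267),44)):
    o,v=ray(cs,S(p)); Q=o+v*((LR+m*y-o)@m)/(v@m); print(p,y,((Q-LR)@M).round(1))
```

```text
[ 81.5 213.  132.5] [ 1.8  0.6 -0. ]
t [-262.8   89.1  -57.4] w [-0.0009  0.001  -0.0026]
(348, 127) 56 [264.6  56.   92. ]
(365, 140) 32 [267.3  32.   90. ]
(357, 133) 44 [266.6  44.   91. ]
(372, 195) 44 [246.   44.   19.9]
(360, 200) 62 [236.3  62.    6.3]
(325, 240) 44 [187.7  44.   14.1]
(255, 267) 44 [124.2  44.   45. ]
```

Run:
```python
from cell import bot
from h import *
st=bot.state(); rel(st,W(150,100,170),TS()); rel(st,W(300,44,170),TS()); rel(st,W(300,44,82),TS())
H=np.array([239,22.])
for th in (97,90,80,70,60,50,40,30,20,10,0):
    t=np.radians(th);e=np.array([-np.cos(t),np.sin(t)]);n=np.array([np.sin(t),np.cos(t)])
    c=H+52*e+20*n+[8,17]; print(th,(c-[300,82]).round(0))
```

```text
t [-112.8   68.7  -37.5] w [-0.0009  0.001  -0.0026]
t [-168.5  218.9  -37.6] w [-0.0009  0.001  -0.0026]
t [-168.4  218.9   50.4] w [-0.0009  0.001  -0.0026]
97 [-27.   6.]
90 [-33.   9.]
80 [-42.  12.]
70 [-52.  13.]
60 [-62.  12.]
50 [-71.  10.]
40 [-80.   6.]
30 [-88.   0.]
20 [-95.  -6.]
10 [-101.  -14.]
0 [-105.  -23.]
```

Request:
{"method": "jog_arm", "body": {"plan": [{"tx":-56,"ty":34,"tz":-38,"wx":0,"wy":0,"wz":-0.002,"jaw":255},{"tx":-112,"ty":68,"tz":-38,"wx":0,"wy":0,"wz":-0.002,"jaw":255},{"tx":-150,"ty":110,"tz":-38,"wx":0,"wy":0,"wz":-0.002,"jaw":255},{"tx":-168,"ty":165,"tz":-38,"wx":0,"wy":0,"wz":-0.002,"jaw":255},{"tx":-168.5,"ty":219,"tz":-38,"wx":0,"wy":0,"wz":-0.002,"jaw":255},{"tx":-168.5,"ty":219,"tz":-38,"wx":0,"wy":0,"wz":-0.002,"jaw":255},{"tx":-168.5,"ty":219,"tz":-38,"wx":0,"wy":0,"wz":-0.002,"jaw":255},{"tx":-168.5,"ty":219,"tz":-38,"wx":0,"wy":0,"wz":-0.002,"jaw":255}]}}

```text
time_s: 14.98
position: [598.7, -108.3, 423.2]
orientation: [152.0, -0.0, 87.4]
contact_force: [-0.3, 0.9, 0.5]
gripper_width: 0.004
finger_force: 0.0
```

Run:
```python
from cell import bot
from h import *
st=bot.state(); print(((st['position']-LR)@M).round(1),st['joints'].round(0)); rel(st,W(300,44,82),TS())
```

```text
[299.9  44.3 170. ] [-13.   2.   4.  65.   5.  81.]
t [-0.3  0.1 88. ] w [ 0.0005 -0.0001 -0.0006]
```

Request:
{"method": "jog_arm", "body": {"plan": [{"tx":0,"ty":0,"tz":50,"wx":0,"wy":0,"wz":0,"jaw":255},{"tx":0,"ty":0,"tz":80,"wx":0,"wy":0,"wz":0,"jaw":255},{"tx":0,"ty":-12,"tz":82,"wx":0,"wy":0,"wz":0,"jaw":255},{"tx":0,"ty":-20,"tz":82,"wx":0,"wy":0,"wz":0,"jaw":255},{"tx":0,"ty":-27,"tz":82,"wx":0,"wy":0,"wz":0,"jaw":255},{"tx":0,"ty":-33,"tz":79,"wx":0,"wy":0,"wz":0,"jaw":255},{"tx":0,"ty":-42,"tz":76,"wx":0,"wy":0,"wz":0,"jaw":255},{"tx":0,"ty":-52,"tz":75,"wx":0,"wy":0,"wz":0,"jaw":255},{"tx":0,"ty":-62,"tz":76,"wx":0,"wy":0,"wz":0,"jaw":255}]}}

```text
time_s: 16.1
position: [580.1, -107.8, 327.1]
orientation: [151.9, -0.0, 87.4]
contact_force: [-0.1, -0.1, 2.8]
gripper_width: -0.001
finger_force: 1.0
```

Request:
{"method": "jog_arm", "body": {"plan": [{"tx":0,"ty":-9,"tz":2,"wx":0,"wy":0,"wz":0,"jaw":255},{"tx":0,"ty":-18,"tz":6,"wx":0,"wy":0,"wz":0,"jaw":255},{"tx":0,"ty":-26,"tz":12,"wx":0,"wy":0,"wz":0,"jaw":255},{"tx":0,"ty":-33,"tz":18,"wx":0,"wy":0,"wz":0,"jaw":255},{"tx":0,"ty":-38,"tz":25,"wx":0,"wy":0,"wz":0,"jaw":255},{"tx":0,"ty":-41,"tz":30,"wx":0,"wy":0,"wz":0,"jaw":255},{"tx":0,"ty":-42,"tz":33,"wx":0,"wy":0,"wz":0,"jaw":255}]}}

```text
time_s: 16.98
position: [559.1, -106.8, 277.9]
orientation: [152.0, -0.0, 87.4]
contact_force: [-26.0, 2.0, 27.9]
gripper_width: -0.004
finger_force: 18.2
```

Request:
{"method": "jog_arm", "body": {"plan": [{"tx":0,"ty":0,"tz":-3,"wx":0,"wy":0,"wz":0,"jaw":255},{"tx":0,"ty":0,"tz":-50,"wx":0,"wy":0,"wz":0,"jaw":255},{"tx":-60,"ty":-40,"tz":-110,"wx":0,"wy":0,"wz":0,"jaw":255},{"tx":-100,"ty":-60,"tz":-130,"wx":0,"wy":0,"wz":0,"jaw":255},{"tx":-100,"ty":-60,"tz":-130,"wx":0,"wy":0,"wz":0,"jaw":255}]}}

```text
time_s: 17.6
position: [439.5, -203.8, 366.5]
orientation: [151.8, 0.1, 87.2]
contact_force: [0.8, -0.2, 0.6]
gripper_width: -0.005
finger_force: 0.0
```

Run:
```python
from cell import bot
from h import *
import pickle
print('contact TCP sl',((np.array([559.1,-106.8,277.9])-LR)@M).round(1),(np.array([-26,2,27.9])@M).round(1))
st=bot.state(); im=bot.snapshot('wrist'); c=cal(bot,'wrist',st); pickle.dump((c,st),open('w4.pkl','wb'))
print(((st['position']-LR)@M).round(1))
s=bot.snapshot('side')[120:260,180:320]
s=cv2.resize(s,(420,420),interpolation=cv2.INTER_CUBIC)
cv2.imwrite('pics/w4.png',cv2.resize(np.hstack([im[:,100:460],s]),(800,431),interpolation=cv2.INTER_CUBIC))
```

```text
contact TCP sl [196.6  44.   60.3] [-9.9  0.8 36.9]
[136.5 -58.3 192.7]
```

View pics/w4.png

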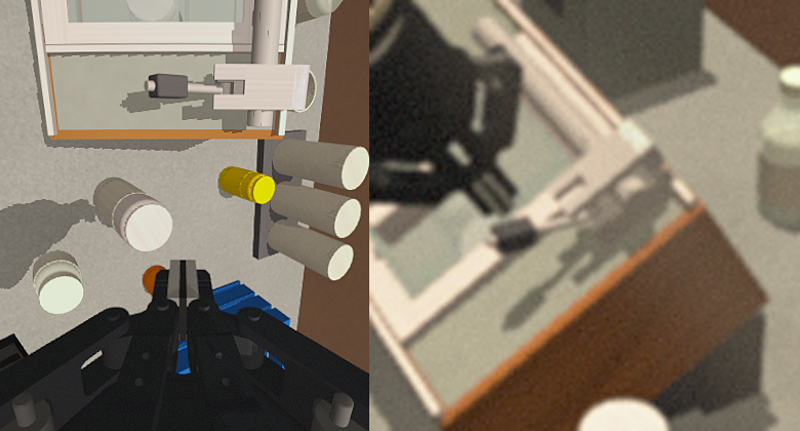

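Cap lies shut over the tube in the clamp (w4, (260,86)); the door edge meets the post (row 47); nut at (166,86). Next: grip the nut across y and carry it up its arc.

```bash
cat >> h.py <<'E'
def TN(yaw=YAW): S=slopeR(yaw); return np.column_stack([-S[:,0],S[:,1],-S[:,2]])
E
python3 - <<'E'
from h import *
import pickle
c,st=pickle.load(open('w4.pkl','rb')); k=780/800; n=M[:,2]
for nm,p,h in(('nut',(166,86),45),('nut top edge',(166,73),50),('nut bot edge',(166,99),50),('capend top',(214,66),42),('capend bot',(214,108),42),('bolt at slot',(232,87),20),('post-door gap',(150,45),-3),('stem tip',(147,86),53)):
    o,v=ray(c,(p[0]*k+100,p[1]*k)); P=o+v*((LR+n*h-o)@n)/(v@n); print(nm,((P-LR)@M).round(1))
for s in ((125,44,120),(125,44,44)): rel(st,W(*s),TN())
E
```

```text
nut [123.5  45.4  45. ]
nut top edge [123.9  55.   50. ]
nut bot edge [123.5  34.8  50. ]
capend top [164.1  61.3  42. ]
capend bot [165.1  27.5  42. ]
bolt at slot [183.6  46.3  20. ]
post-door gap [106.6  85.8  -3. ]
stem tip [108.2  44.8  53. ]
t [102.4 -12.   72.4] w [ 4.0000e-04  4.6000e-03 -1.5734e+00]
t [102.6 -12.3 148.4] w [ 4.0000e-04  4.6000e-03 -1.5734e+00]
```

Request:
{"method": "jog_arm", "body": {"plan": [{"tx":20,"ty":-3,"tz":10,"wx":0,"wy":0,"wz":-0.18,"jaw":130},{"tx":35,"ty":-5,"tz":20,"wx":0,"wy":0,"wz":-0.36,"jaw":130},{"tx":50,"ty":-7,"tz":30,"wx":0,"wy":0,"wz":-0.54,"jaw":130},{"tx":65,"ty":-9,"tz":40,"wx":0,"wy":0,"wz":-0.72,"jaw":130},{"tx":80,"ty":-11,"tz":50,"wx":0,"wy":0,"wz":-0.9,"jaw":130},{"tx":95,"ty":-12,"tz":60,"wx":0,"wy":0,"wz":-1.08,"jaw":130},{"tx":103,"ty":-12,"tz":72,"wx":0,"wy":0.004,"wz":-1.26,"jaw":130},{"tx":103,"ty":-12,"tz":72,"wx":0,"wy":0.004,"wz":-1.44,"jaw":130},{"tx":103,"ty":-12,"tz":72,"wx":0,"wy":0.004,"wz":-1.573,"jaw":130},{"tx":103,"ty":-12,"tz":72,"wx":0,"wy":0.004,"wz":-1.573,"jaw":130}]}}

```text
time_s: 18.95
position: [469.0, -98.9, 295.3]
orientation: [179.9, 27.9, 177.6]
contact_force: [-0.8, -0.5, 0.2]
gripper_width: 0.487
finger_force: 0.0
```

Run:
```python
from cell import bot
from h import *
st=bot.state(); print(((st['position']-LR)@M).round(1),st['joints'].round(0),st['gripper_width']); rel(st,W(124,44.7,43),TN())
P=np.array([181,8.])
for a in np.radians([57,50,40,30,20,10,0]): print(np.degrees(a).round(),(P+68*np.array([-np.sin(a),np.cos(a)])-P-68*np.array([-np.sin(np.radians(57)),np.cos(np.radians(57))])).round(1))
```

```text
[125.   47.9 118.2] [-16. -14. -28.  49.   6. -12.] 0.48696074191263045
t [ 0.9 -3.5 75.1] w [ 0.0035 -0.002   0.0016]
57.0 [0. 0.]
50.0 [4.9 6.7]
40.0 [13.3 15.1]
30.0 [23.  21.9]
20.0 [33.8 26.9]
10.0 [45.2 29.9]
0.0 [57. 31.]
```

Request:
{"method": "jog_arm", "body": {"plan": [{"tx":1,"ty":-3.3,"tz":30,"wx":0.003,"wy":-0.002,"wz":0.001,"jaw":130},{"tx":1,"ty":-3.3,"tz":55,"wx":0.003,"wy":-0.002,"wz":0.001,"jaw":130},{"tx":1,"ty":-3.3,"tz":70,"wx":0.003,"wy":-0.002,"wz":0.001,"jaw":130},{"tx":1,"ty":-3.3,"tz":75,"wx":0.003,"wy":-0.002,"wz":0.001,"jaw":130},{"tx":1,"ty":-3.3,"tz":75,"wx":0.003,"wy":-0.002,"wz":0.001,"jaw":160},{"tx":1,"ty":-3.3,"tz":75,"wx":0.003,"wy":-0.002,"wz":0.001,"jaw":190},{"tx":1,"ty":-3.3,"tz":75,"wx":0.003,"wy":-0.002,"wz":0.001,"jaw":255},{"tx":1,"ty":-3.3,"tz":75,"wx":0.003,"wy":-0.002,"wz":0.001,"jaw":255},{"tx":1,"ty":-3.3,"tz":75,"wx":0.003,"wy":-0.002,"wz":0.001,"jaw":255}], "squeeze": 20}}

```text
time_s: 20.08
position: [502.7, -102.8, 229.3]
orientation: [179.8, 28.1, 177.5]
contact_force: [-0.9, 14.9, 1.6]
gripper_width: 0.202
finger_force: 24.3
```

Request:
{"method": "jog_arm", "body": {"plan": [{"tx":-2,"ty":1,"tz":-3,"wx":0,"wy":0,"wz":0,"jaw":255},{"tx":-5,"ty":1,"tz":-7,"wx":0,"wy":0,"wz":0,"jaw":255},{"tx":-9,"ty":1,"tz":-11,"wx":0,"wy":0,"wz":0,"jaw":255},{"tx":-13,"ty":1,"tz":-15,"wx":0,"wy":0,"wz":0,"jaw":255},{"tx":-18,"ty":1,"tz":-18.5,"wx":0,"wy":0,"wz":0,"jaw":255},{"tx":-23,"ty":1,"tz":-22,"wx":0,"wy":0,"wz":0,"jaw":255}]}}

```text
time_s: 20.82
position: [512.1, -103.0, 258.8]
orientation: [179.9, 27.9, 177.5]
contact_force: [4.1, 6.2, -7.7]
gripper_width: 0.207
finger_force: 21.9
```

Request:
{"method": "jog_arm", "body": {"plan": [{"tx":-5,"ty":0.3,"tz":-2,"wx":0,"wy":0,"wz":0,"jaw":255},{"tx":-11,"ty":0.3,"tz":-4,"wx":0,"wy":0,"wz":0,"jaw":255},{"tx":-16,"ty":0.3,"tz":-6,"wx":0,"wy":0,"wz":0,"jaw":255},{"tx":-22,"ty":0.3,"tz":-7,"wx":0,"wy":0,"wz":0,"jaw":255},{"tx":-28,"ty":0.3,"tz":-8,"wx":0,"wy":0,"wz":0,"jaw":255},{"tx":-31,"ty":0.3,"tz":-8,"wx":0,"wy":0,"wz":0,"jaw":255}]}}

```text
time_s: 21.58
position: [536.2, -104.1, 280.8]
orientation: [180.0, 28.0, 177.5]
contact_force: [-4.9, 5.6, -1.0]
gripper_width: 0.211
finger_force: 22.7
```

Run:
```python
from cell import bot
from h import *
st=bot.state(); print(((st['position']-LR)@M).round(1),(st['contact_force']@M).round(1),st['gripper_width'],st['finger_force'])
```

```text
[177.7  45.6  73.7] [-5.   5.4  1.5] 0.21110513099812805 22.745921909809113
```

Request:
{"method": "jog_arm", "body": {"plan": [{"tx":-1.5,"ty":0.3,"tz":0,"wx":0,"wy":0,"wz":0,"jaw":255},{"tx":-3,"ty":0.3,"tz":0,"wx":0,"wy":0,"wz":0,"jaw":255},{"tx":-4.5,"ty":0.3,"tz":0,"wx":0,"wy":0,"wz":0,"jaw":255},{"tx":-4.5,"ty":0.3,"tz":0,"wx":0,"wy":0,"wz":0,"jaw":255}]}}

```text
time_s: 22.08
position: [540.3, -104.3, 282.9]
orientation: [-180.0, 28.0, 177.5]
contact_force: [-1.9, 3.8, -1.4]
gripper_width: 0.204
finger_force: 22.5
```

Run:
```python
from cell import bot
from h import *
st=bot.state(); print(((st['position']-LR)@M).round(1),(st['contact_force']@M).round(1),st['gripper_width'],st['finger_force'])
```

```text
[182.3  45.7  73.7] [-2.5  3.7 -0.3] 0.20409057695216365 22.545059323310852
```

Request:
{"method": "jog_arm", "body": {"plan": [{"tx":-1.5,"ty":0.3,"tz":0,"wx":0,"wy":0,"wz":0,"jaw":255},{"tx":-3,"ty":0.3,"tz":0,"wx":0,"wy":0,"wz":0,"jaw":255},{"tx":-4,"ty":0.3,"tz":0,"wx":0,"wy":0,"wz":0,"jaw":255},{"tx":-4,"ty":0.3,"tz":0,"wx":0,"wy":0,"wz":0,"jaw":255}]}}

```text
time_s: 22.58
position: [542.8, -104.3, 284.0]
orientation: [-180.0, 27.9, 177.5]
contact_force: [-16.2, 2.6, 1.3]
gripper_width: 0.207
finger_force: 23.6
```

Run:
```python
from cell import bot
from h import *
st=bot.state(); print(((st['position']-LR)@M).round(1),(st['contact_force']@M).round(1),st['gripper_width'],st['finger_force'])
```

```text
[185.   45.7  73.4] [-13.8   1.9   8.8] 0.2070563159337661 23.649259507656097
```

Request:
{"method": "jog_arm", "body": {"plan": [{"tx":-1,"ty":0.3,"tz":0,"wx":0,"wy":0,"wz":0,"jaw":255},{"tx":-2,"ty":0.3,"tz":0,"wx":0,"wy":0,"wz":0,"jaw":255},{"tx":-2,"ty":0.3,"tz":0,"wx":0,"wy":0,"wz":0,"jaw":255}]}}

```text
time_s: 22.95
position: [543.2, -104.3, 284.1]
orientation: [-179.9, 27.7, 177.4]
contact_force: [-30.1, -0.2, 5.5]
gripper_width: 0.206
finger_force: 24.8
```

Run:
```python
from cell import bot
from h import *
st=bot.state(); print(((st['position']-LR)@M).round(1),(st['contact_force']@M).round(1),st['gripper_width'],st['finger_force'])
```

```text
[185.5  45.8  73.3] [-24.   -1.6  19. ] 0.2062133497902452 24.812998473644257
```

Request:
{"method": "jog_arm", "body": {"plan": [{"tx":0,"ty":0,"tz":0,"wx":0,"wy":0,"wz":0,"jaw":130},{"tx":0,"ty":0,"tz":0,"wx":0,"wy":0,"wz":0,"jaw":120},{"tx":0,"ty":0,"tz":0,"wx":0,"wy":0,"wz":0,"jaw":120},{"tx":0,"ty":0,"tz":-30,"wx":0,"wy":0,"wz":0,"jaw":120},{"tx":0,"ty":0,"tz":-80,"wx":0,"wy":0,"wz":0,"jaw":120},{"tx":60,"ty":0,"tz":-110,"wx":0,"wy":0,"wz":0,"jaw":120},{"tx":120,"ty":30,"tz":-110,"wx":0,"wy":0,"wz":0,"jaw":120},{"tx":160,"ty":40,"tz":-120,"wx":0,"wy":0,"wz":0,"jaw":120},{"tx":160,"ty":40,"tz":-120,"wx":0,"wy":0,"wz":0,"jaw":120}]}}

```text
time_s: 24.08
position: [348.0, -54.6, 316.3]
orientation: [-179.9, 28.1, 177.5]
contact_force: [1.4, 0.1, 0.7]
gripper_width: 0.53
finger_force: 0.0
```

Run:
```python
from cell import bot
from h import *
st=bot.state(); print(((st['position']-LR)@M).round(1),st['contact_force'].round(1))
a=bot.snapshot('side')[80:340,120:360]; b=bot.snapshot('top')[140:310,30:310]
a=cv2.resize(a,None,fx=1.8,fy=1.8,interpolation=cv2.INTER_CUBIC); b=cv2.resize(b,(366,222),interpolation=cv2.INTER_CUBIC)
o=np.zeros((max(a.shape[0],444),a.shape[1]+366,3),np.uint8); o[:a.shape[0],:a.shape[1]]=a; o[:222,a.shape[1]:]=b
w=bot.snapshot('wrist'); w=cv2.resize(w,(366,274)); o[222:222+o[222:496].shape[0],a.shape[1]:]=w[:o[222:496].shape[0]]
cv2.imwrite('pics/fin.png',o); print(o.shape)
```

```text
[ 26.4  86.8 194.4] [1.4 0.1 0.7]
(468, 798, 3)
```

View pics/fin.png

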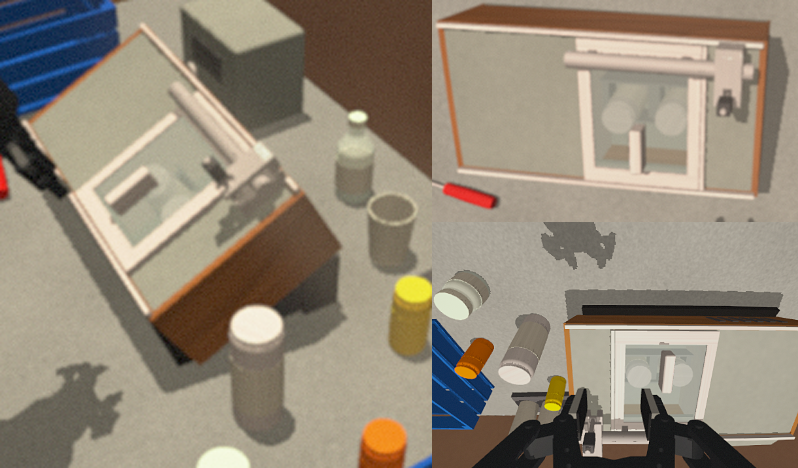

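Final picture: both cans stand in their cells under the shut door, cap over the tube, nut upright at (215,172). One numeric check of the nut.

Run:
```python
from cell import bot
from h import *
cs=cal(bot,'side');m=M[:,1]
for p in ((208,160),(215,171),(224,184)):
    o,v=ray(cs,np.array(p)/1.8+[120,80]); Q=o+v*((LR+m*45-o)@m)/(v@m); print(p,((Q-LR)@M).round(1))
```

```text
(208, 160) [177.7  45.   92.6]
(215, 171) [176.  45.  71.]
(224, 184) [174.6  45.   44. ]
```

```bash
python3 -c "
from cell import bot
print(bot.job_done())"
```

```text
the job is handed in; nothing more can be done
None
```

I handed the job in at about 24 s. The can stands in the empty cell, and the door is shut against its post. After that I swung the cap down over the tube, then the bolt upright, each pushed to its stop; the other cans and the jar were not touched.

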